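# Touch-test the varnish on two wooden hearts

### The job

Check whether the varnish on the two wooden hearts is dry: with the fingertips, lightly touch the top of the smaller heart so that it dips a little on its spring, rest there for about half a second and draw back, then do the same to the larger heart. Never press a heart right down, and do not grip, lift or shift it on the table; leave the star, the round and the square untouched and the other things where they are. Finish with the hand clear and both hearts sprung back up.

Things in the scene. Friction and masses are not known exactly. Their poses are not given: they have to be found in the camera images.
- small_heart_stand: stand of the smaller heart: a round grey cast foot, 52 mm across and 16 mm high, with an upright coil spring 20 mm across that carries the heart; the origin is the centre of its underside, on the table; z up. Loose: it slides or tips if pushed sideways
- small_heart_top (a point): middle of the top face of the smaller heart: a flat varnished brown wooden heart lying level on its spring, 48 mm wide, 44 mm from tip to lobes, 10 mm thick; the top face is 68 mm above the table at rest. The point lies straight above the foot's centre; the heart's tip points along -x of its stand
- small_heart (a joint): how far the smaller heart has sunk on its spring, in m: 0 at rest (all the way up), growing as it is pressed down, stop at 0.020. The shape only moves straight up and down on the stand. The spring pushes back with about 0.7 N when the shape just starts to sink and 0.25 N more per mm. A light touch sinks it 3 to 12 mm
- large_heart_stand: stand of the larger heart: a round grey cast foot, 68 mm across and 18 mm high, with an upright coil spring 20 mm across; the origin is the centre of its underside, on the table; z up. Loose: it slides or tips if pushed sideways
- large_heart_top (a point): middle of the top face of the larger heart: a flat varnished brown wooden heart lying level on its spring, 75 mm wide, 69 mm from tip to lobes, 10 mm thick; the top face is 83 mm above the table at rest. The point lies straight above the foot's centre; the tip points along -x of its stand
- large_heart (a joint): how far the larger heart has sunk on its spring, in m: 0 at rest (all the way up), growing as it is pressed down, stop at 0.020. The shape only moves straight up and down on the stand. The spring pushes back with about 0.7 N when the shape just starts to sink and 0.25 N more per mm. A light touch sinks it 3 to 12 mm
- star_stand: a decoration of the same kind, to be left alone: a round grey foot 60 mm across, a coil spring, and on it a flat varnished brown wooden shape, an eight-pointed star, 71 mm across; 76 mm high in all. The origin is the centre of the foot's underside
- round_stand: a decoration of the same kind, to be left alone: a round grey foot 60 mm across, a coil spring, and on it a flat varnished brown wooden shape, a plain round disc, 60 mm across; 76 mm high in all. The origin is the centre of the foot's underside
- square_stand: a decoration of the same kind, to be left alone: a round grey foot 60 mm across, a coil spring, and on it a flat varnished brown wooden shape, a plain square, 52 x 52 mm; 76 mm high in all. The origin is the centre of the foot's underside
- tape: roll of masking tape lying flat, 80 mm across, 25 mm high; to be left alone; the origin is the centre of its underside
- glue_stick: glue stick standing upright, 27 mm across, 88 mm high; to be left alone; the origin is the centre of its underside
- sanding_block: cork sanding block, 50 x 30 mm, 25 mm high; to be left alone; the origin is the centre of its underside
- paint_bottle: red paint bottle, 60 mm across, 170 mm high; to be left alone; the origin is the centre of its underside
- carton: cardboard carton, 60 x 45 mm, 105 mm high; to be left alone; the origin is the centre of its underside
- brush_jar: glass jar with brushes, 96 mm across, about 210 mm high with the brushes; to be left alone; the origin is the centre of its underside
- water_cup: white plastic cup, 72 mm across, 85 mm high; to be left alone; the origin is the centre of its underside
There are look-alikes about, which are no part of the job. Leave any blue or orange look-alike of the large_heart_stand alone.

How it is judged:
By the outcome, as a careful person would: the job done as asked, in the order asked, and still so for the second after the job is handed in, with the robot touching nothing.
It also fails if it takes over 48 s, if anything falls off the work surface, if the arm or the gripper's body presses on something with over 40 N, if the wrist force passes 120 N, or if a joint passes its speed limit or range.

### The arm

A 6-joint arm with a two-finger parallel gripper is mounted at the origin on the work surface. World frame = base frame: x ahead of the robot, y to its left, z up, the work surface at z = 0. Lengths are in m, angles in degrees, forces in N, time in s.
With the tool pointing down it reaches from about 0.25 to 0.725 m from the base axis. Payload 9.7 kg.
Tool frame: the origin (TCP) lies midway between the tips of the shut fingers; the grasp point (between the pads) lies 19 mm behind it; z points along the fingers, y is the line along which they close (so a half turn about z gives the same grasp; the last joint's range is limited). The gripper opens to 85 mm and grips with 20 to 120 N. Pads are 22 mm wide; open, the fingers measure 114 mm over their backs; the gripper's body (76 mm by 85 mm) begins 54 mm behind the grasp point. The pads swing forward as they close: fully open they stand 13 mm farther back than shut.
Start: joints at [-68.984, 4.979, 10.078, 95.1, 0, 90], TCP at [0.197, -0.513, 0.231] pointing down, gripper open.
Joint ranges: [-179.16, 179.16], [-48.56, 103.87], [-65.8, 70.77], [-126.05, 130.52], [-82.76, 87.17], [-180, 180]. Speed limits (degrees/s): [127.2, 127.2, 147.25, 180, 180, 180].

### API

Orientations are given as a 3x3 rotation matrix whose columns are the frame's x, y, z axes.
In Python, from workcell import manip, monitor, read_camera gives the robot as it stands. Calls block until the motion is done:
- manip.move_ptp(position, orientation): joint-space move of the TCP to a pose.
- manip.move_straight(position, frame=None, rate=0.15, contact_N=None): straight line of the TCP; frame=None keeps the orientation; rate is the mean speed in m/s. With contact_N (N) it stops when the force on the tool has changed by that much, and returns True; else False.
- manip.move_j(angles): joint-space move.
- manip.command_gripper(opening, grasp_force=None): finger opening in m; grasp_force is the grip in N (None keeps the last); returns when the fingers have stopped.
- manip.pause(seconds).
- manip.ik(position, orientation): joint angles nearest the present ones, or None.
- monitor.sense(): the state.
- read_camera(name): name is "scene" or "top" or "wrist"; returns a dict with "pixels" (384x512x3 uint8, red, green, blue), "range_z" (384x512 float32, m along the optical axis (not along the pixel's ray), 0 where there is no reading), "vertical_fov" (degrees; the focal length in pixels is half the picture's height over the tangent of half this angle, whatever the lens; pixels are square), "cx", "cy" (the principal point, pixels), "view" (4x4, takes a point from world to camera coordinates); the wrist camera has in their place "mount" (4x4, takes a point from camera to tool coordinates, whose origin is the TCP and whose axes are the flange's). Camera axes: x right, y down, z forward; pixel columns grow to the right and rows downward; lengths in m; the calibration is good to about 2 mm. The wrist camera is an equidistant fisheye: a pixel r from the principal point sees the ray r / f radians off the axis. A picture is of the moment at which its call begins: read the wrist's pose just before it.
A pose or a line that the arm cannot do raises manip.PlanningError and nothing moves.
- manip.close_job(): hands the job in; it is judged then, once.
The state is a dict: "time": time; "qpos": joint angles; "qvel": joint speeds; "tau": joint torques, N m; "eef_pos": TCP position; "orientation": TCP orientation; "ft_force": force on the tool from outside, world axes, zero at the start; "torque": the same for the moment, N m; "finger_gap": finger opening in m; "grasp_force": force on a finger pad.
Only numpy, scipy, OpenCV 4.12 (cv2) and the standard library are available. Lean on these libraries where they do the work, as an engineer would, in place of code of your own. Each camera call takes 0.05 s, during which the arm holds its last target. There are 200 camera calls.

## Working session

There is one attempt and no reset: what is moved stays moved. The work goes in short steps, each a Python script; the robot and the scene stay as the last script left them, time stands still between calls to the robot, and variables do not carry over. Pictures are saved under pics/ and viewed, at most 10 in all, crops included, and the job is handed in when it is done.

```bash
mkdir -p pics; cat > h.py <<'E'
from workcell import manip, monitor, read_camera
import numpy as np, cv2
def save(n,im): cv2.imwrite(n,im[:,:,::-1])
def world(c):
    h,w=c["range_z"].shape; f=h/2/np.tan(np.radians(c["vertical_fov"]/2))
    v,u=np.mgrid[:h,:w]; z=c["range_z"]
    P=np.stack([(u-c["cx"])/f*z,(v-c["cy"])/f*z,z],-1)
    V=np.linalg.inv(c["view"]); return P@V[:3,:3].T+V[:3,3]
E
python3 - <<'E'
from h import *
t=read_camera("top");s=read_camera("scene")
np.savez("t.npz",**t);np.savez("s.npz",**s)
im=np.vstack([cv2.resize(t["pixels"],(800,600))]);save("pics/top.png",im)
save("pics/scene.png",cv2.resize(s["pixels"],(800,600)))
print(t["view"],t["vertical_fov"],monitor.sense()["time"])
E
```

```text
[[-0.02223044 -0.99975018 -0.00232195  0.03106733]
 [-0.99872849  0.02231271 -0.04520569  0.49894074]
 [ 0.04524621  0.00131406 -0.998975    1.24881256]
 [ 0.          0.          0.          1.        ]] 54.189801186134744 0.1
```

View pics/top.png

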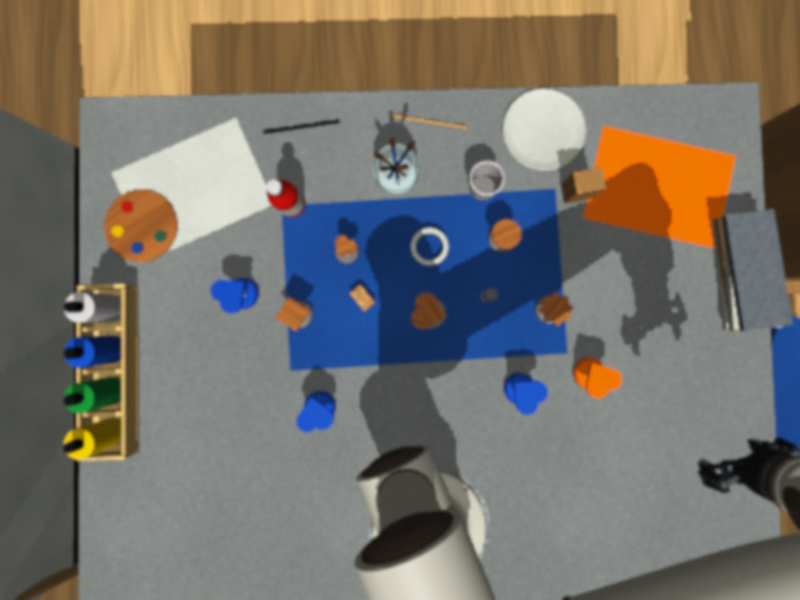

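View pics/scene.png

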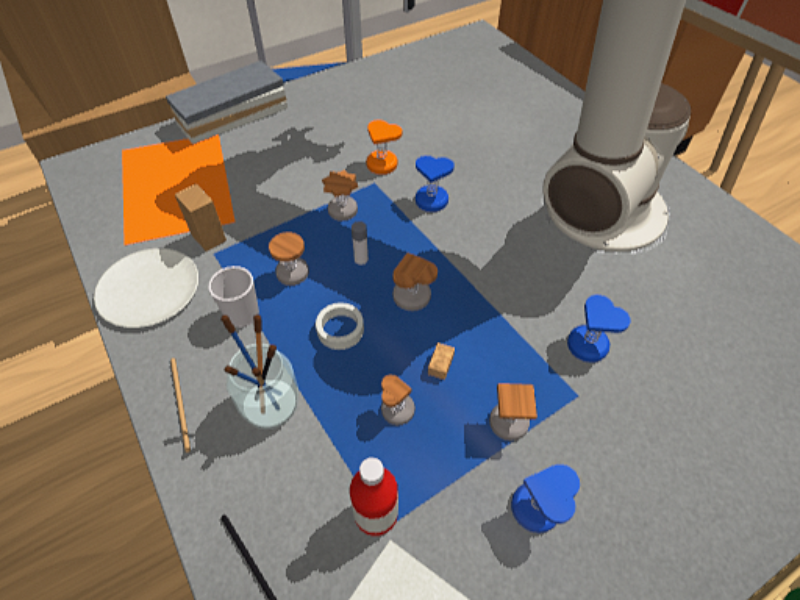

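The top view shows these brown pieces, in 800x600 pixels: small heart (345,245), large heart (428,310), square (294,312), star (555,308) and round (505,234). The look-alikes are blue at (235,293), (318,411) and (526,392), and orange at (598,378). I choose the two brown hearts and will measure them.

```bash
python3 - <<'E'
from h import *
for n in "ts":
    c=dict(np.load(n+".npz"));P=world(c);hsv=cv2.cvtColor(c["pixels"],cv2.COLOR_RGB2HSV)
    m=(hsv[...,0]<20)&(hsv[...,1]>90)&(hsv[...,0]>3)&(P[...,2]>.055)&(P[...,2]<.095)&(P[...,0]>.1)&(P[...,0]<.9)&(abs(P[...,1])<.5)
    k,l,st,ce=cv2.connectedComponentsWithStats(m.astype(np.uint8))
    for i in range(1,k):
        if st[i,4]<60: continue
        Q=P[l==i]; r=cv2.minAreaRect((Q[:,:2]*1000).astype(np.float32))
        print(n,st[i,4],(ce[i]*1.5625).round(),"med z",np.median(Q[:,2]).round(4),"mean",Q.mean(0).round(4),"rect",np.round(r[0],1),np.round(r[1],1),round(r[2]))
t=np.load("t.npz")["pixels"]; save("pics/crop.png",cv2.resize(t[130:230,170:380],(800,381),interpolation=cv2.INTER_CUBIC))
E
```

```text
t 85 [577. 189.] med z 0.0748 mean [ 0.7019 -0.3171  0.0753] rect [ 697.8 -324.3] [70.5 34.1] 62
t 275 [506. 234.] med z 0.0746 mean [ 0.6135 -0.1683  0.0747] rect [ 613.1 -169.4] [58.  57.8] 86
t 130 [345. 246.] med z 0.0673 mean [0.5974 0.163  0.0672] rect [598.6 161.4] [39.4 39.1] 1
t 323 [426. 311.] med z 0.0816 mean [ 0.4588 -0.0022  0.0816] rect [460.    3.2] [64.8 62.8] 31
t 274 [555. 308.] med z 0.0736 mean [ 0.459  -0.2655  0.0737] rect [ 459.1 -264.8] [60.4 59. ] 23
t 263 [292. 313.] med z 0.0752 mean [0.4604 0.2722 0.0751] rect [460.2 272.5] [52.5 51.6] 57
t 366 [601. 380.] med z 0.0806 mean [ 0.3113 -0.3515  0.0805] rect [ 307.1 -355.2] [65.3 64.7] 77
s 246 [383. 131.] med z 0.0811 mean [ 0.3125 -0.3495  0.0808] rect [ 306.3 -355. ] [69.8 65. ] 74
s 265 [339. 183.] med z 0.0745 mean [ 0.459  -0.2641  0.0742] rect [ 458.6 -266.5] [67.2 63.8] 67
s 222 [201. 218.] med z 0.0748 mean [ 0.7159 -0.3112  0.0749] rect [ 725. -321.] [36.6 73.6] 48
s 323 [286. 246.] med z 0.0747 mean [ 0.6142 -0.1671  0.0745] rect [ 613.5 -169.4] [62.  58.4] 79
s 438 [414. 272.] med z 0.0813 mean [0.4598 0.0005 0.081 ] rect [460.4   3.4] [67.9 66.1] 27
s 263 [393. 390.] med z 0.0663 mean [0.5984 0.1644 0.0661] rect [600.4 161.8] [42.1 42. ] 9
s 511 [516. 401.] med z 0.0745 mean [0.4617 0.273  0.0745] rect [460.5 271.7] [52.9 51.6] 57
```

View pics/crop.png

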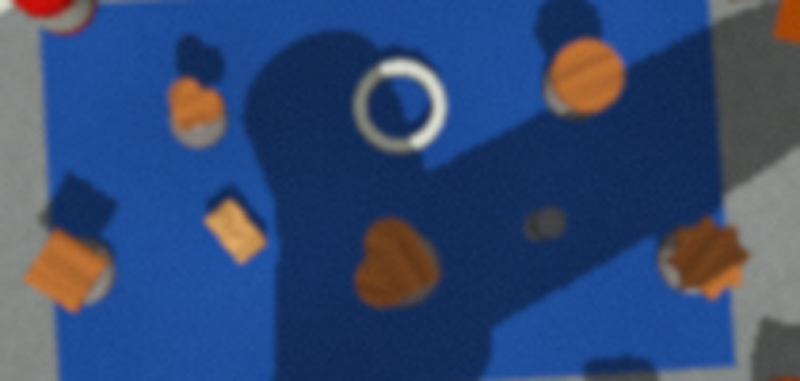

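The crop confirms both brown hearts: small at crop (196,103) and large at crop (397,265). The two cameras agree within about 2 mm, and the heights and sizes match the description. I'll go above the small heart and take one close look.

```bash
cat >> h.py <<'E'
from scipy.spatial.transform import Rotation as Ro
def above(p,z):
    s=monitor.sense(); a=s["eef_pos"]; d=np.arctan2(p[1],p[0])-np.arctan2(a[1],a[0])
    manip.move_ptp([p[0],p[1],z],Ro.from_euler('z',d).as_matrix()@np.array(s["orientation"]))
def look(name,zt,g):
    s=monitor.sense();c=read_camera("wrist");im=c["pixels"];save(name,im)
    h,w=im.shape[:2];f=h/2/np.tan(np.radians(c["vertical_fov"]/2))
    v,u=np.mgrid[:h,:w];x=u-c["cx"];y=v-c["cy"];r=np.hypot(x,y)+1e-9;th=r/f
    D=np.stack([x/r*np.sin(th),y/r*np.sin(th),np.cos(th)],-1)
    M=np.array(c["mount"]);R=np.array(s["orientation"]);D=D@(R@M[:3,:3]).T;o=R@M[:3,3]+np.array(s["eef_pos"])
    P=o+D*((zt-o[2])/D[...,2])[...,None]
    hsv=cv2.cvtColor(im,cv2.COLOR_RGB2HSV)
    m=(hsv[...,0]<20)&(hsv[...,0]>3)&(hsv[...,1]>90)&(np.hypot(P[...,0]-g[0],P[...,1]-g[1])<.06)&(D[...,2]<0)
    k,l,st,ce=cv2.connectedComponentsWithStats(m.astype(np.uint8))
    for i in range(1,k):
        if st[i,4]<60: continue
        Q=P[l==i];q=cv2.minAreaRect((Q[:,:2]*1000).astype(np.float32))
        print(st[i],ce[i].round(),Q.mean(0).round(4),np.round(q[0],1),np.round(q[1],1),round(q[2]))
E
python3 - <<'E'
from h import *
manip.command_gripper(0.0); above([.599,.163],.25)
look("pics/w1.png",.068,[.599,.163])
s=monitor.sense();print(s["time"],s["eef_pos"],s["orientation"],s["finger_gap"],s["ft_force"])
E
```

```text
[ 238  148   37   37 1078] [254. 164.] [0.5975 0.1641 0.068 ] [600.1 162.2] [40.3 41.4] 15
3.6917 [0.59919781 0.16219833 0.2500701 ] [[-2.61335245e-01  9.65248086e-01  1.51531614e-04]
 [ 9.65248096e-01  2.61335251e-01 -2.18234523e-05]
 [-6.06655979e-05  1.40562364e-04 -9.99999988e-01]] -0.00010905265722275605 [-0.18113643  0.47998523  0.20016862]
```

View pics/w1.png

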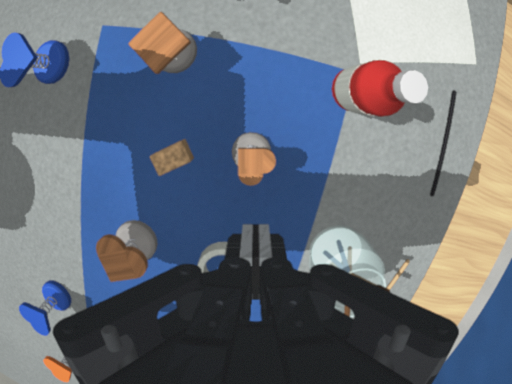

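The wrist view shows the small heart at (254,164), directly below the shut fingers, and its position agrees with the earlier estimate. Touching it now.

```bash
cat >> h.py <<'E'
def touch(p,top):
    f=lambda:np.array(monitor.sense()["ft_force"])
    manip.move_straight([p[0],p[1],top+.02],rate=.12); manip.pause(.2); f0=f()
    manip.move_straight([p[0],p[1],top-.0065],rate=.03); 
    s=monitor.sense();print("pressed",(f()-f0).round(2),s["eef_pos"].round(4) if hasattr(s["eef_pos"],"round") else s["eef_pos"])
    manip.pause(.55);print((f()-f0).round(2))
    manip.move_straight([p[0],p[1],top+.02],rate=.04);print("off",(f()-f0).round(2))
    manip.move_straight([p[0],p[1],.25],rate=.15);print(monitor.sense()["time"])
E
python3 - <<'E'
from h import *
touch([.599,.163],.068)
above([.459,.0005],.25)
look("pics/w2.png",.083,[.459,.0005])
s=monitor.sense();print(s["time"],s["eef_pos"])
E
```

```text
pressed [-0.32  0.27  1.44] [0.5991 0.163  0.0618]
[-0.99 -1.21  2.41]
off [-0.8  -0.56 -0.07]
9.025
[ 222  143   68   63 2819] [254. 171.] [ 0.4579 -0.001   0.083 ] [459.1   3.6] [64.5 65. ] 30
9.9417 [0.45979198 0.00112695 0.24975467]
```

View pics/w2.png

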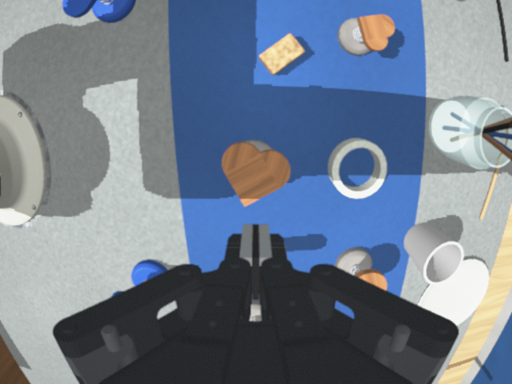

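The small heart pushed back with about 2.4 N, which matches a sink of about 6.5 mm, and it stands upright at (370,33) in the new view. The large heart is at (254,171), where I expected it. Touching it now.

```bash
python3 - <<'E'
from h import *
touch([.459,.0005],.083)
c=read_camera("top");P=world(c);s=read_camera("scene");Q=world(s)
save("pics/end.png",cv2.resize(s["pixels"],(800,600)))
for n,p in (("small",[.599,.163]),("large",[.459,.0005])):
  for W in (P,Q):
    m=(np.hypot(W[...,0]-p[0],W[...,1]-p[1])<.012)&(W[...,2]>.03)&(W[...,2]<.1); print(n,m.sum(),np.median(W[m][:,2]) if m.any() else None)
E
```

```text
pressed [0.1  1.62 3.09] [0.459  0.0005 0.0767]
[-0.23  1.27  2.02]
off [0.66 0.65 0.55]
15.05
small 42 0.06711970257265909
small 81 0.06663305775966544
large 0 None
large 53 0.08141083584667197
```

View pics/end.png

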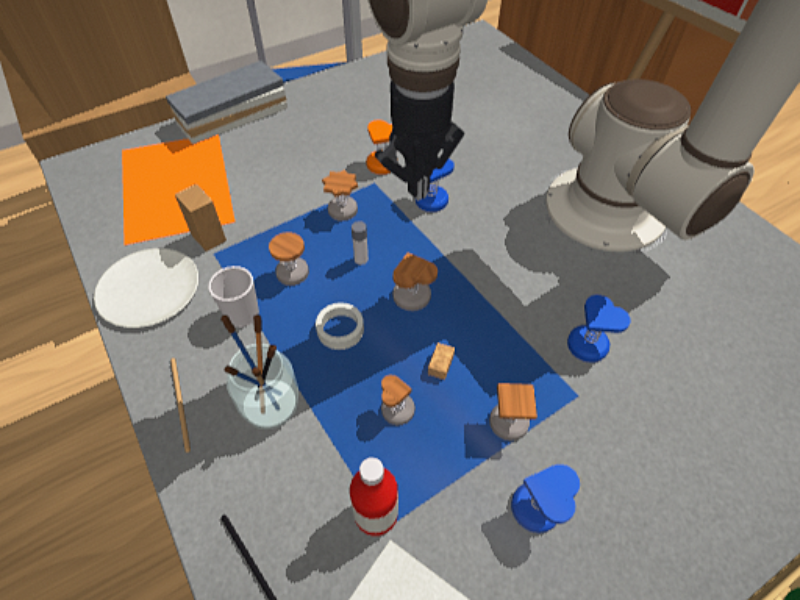

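The final scene shows the large heart at (414,270) and the small heart at (396,390), both upright, unmoved and back at rest height. The hand is clear.

```bash
python3 -c "
from h import *
print(manip.close_job())"
```

```text
the job is handed in; nothing more can be done
None
```

I touched the small heart and then the large one, each lowered about 6.5 mm for about half a second; both sprang back up, nothing else moved, and the job was handed in at about 15 s.

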